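Put the tweezers away in the lidded tool chest

TASK

Put the tweezers away: raise the lid of the steel tool chest by its bar handle until its folding stay goes taut and locks, let go so that the stay alone holds the lid, and lay the tweezers in the till inside the chest. Then press on the stay's knuckle just until the stay breaks, take the handle again and lower the lid until it is fully shut, without letting it drop. Do not force the lid or the stay, and leave the tray and the other things on the bench where they are.

Things in the scene. Friction and masses are not known exactly. Their poses are not given: they have to be found in the camera images.
- chest: Dark sheet-steel tool chest, fixed to the bench: 170 deep (x), 300 wide (y), 120 mm high to its rim, walls 3 mm. Origin: centre of its underside; x from its front to its hinge side (rear), y to its left, z up. Its front faces the robot, turned by up to 0.15 rad.
- lid (a joint): Swing of the lid on its hinge, rad: 0 shut, grows as the front rises. Pan 12 mm deep, 0.55 to 0.75 kg. At 1.17 it meets a stop on rubber buffers and reads no more; raised on, it squeezes them (4 to 12 N at the handle) until, at 1.24 to 1.48 rad in all (varies), the stay goes taut and the force rises steeply. Pull to 14 to 16 N, let go: it locks. Unlocked, friction holds it only above 1.1 rad.
- lid_handle (a point): Middle of the lid's handle, a round steel bar 10 mm thick, 126 mm long, parallel to the hinge, 36 mm in front of the lid's edge and 208 mm from the hinge axis, on two posts 110 mm apart. Grip it from above, one finger in front, one behind; it turns between the pads as the lid swings. Height 126 mm when shut (hinge axis 120).
- lid_hinge (a point): Middle of the lid's hinge axis on the chest's rear rim, 120 mm high; the axis is along the chest's y. Lid and handle swing about it.
- stay_knuckle (a point): Middle of the stay's knuckle pin: steel, 14 mm thick, 30 mm long, parallel to the hinge, sticking out from the link joint towards the chest's middle. Folded inside the chest when shut; locked, it is about 30 mm above the rim, 78 to 92 mm in front of the hinge. To break: press it rearwards and down, about 49 degrees below level; it resists with 3 to 12 N over 6 to 12 mm, then gives way.
- stay_elbow (a joint): Angle of the stay's knuckle joint, rad: about 0 folded (lid shut), 2.26 straight, 2.50 locked on its stop. Below about 2.15 it is broken and folds on by itself until the lid is back at its 1.17 rad stop (knuckle joint 1.2 to 1.7); there the lid rests. Pressed much farther, the lid falls.
- stay_lower: Lower link of the folding stay (two flat steel links of 71 mm just inside the chest's left wall). Origin: its pivot on a wall bracket in slots, 129 to 141 mm in front of the hinge, 22 mm below the rim. The upper link is pinned under the lid. Locked, the links are nearly in line, rising to the rear, bowed a little up and forward past straight.
- stay_tongue (a joint): Damage gauge, m: how far the tongue of the stay's wall bracket has been drawn out of shape by pulling the lid too hard against the taut stay. About 0 when sound (-0.0005 to 0.0005, read with noise); it begins to give at 13 to 18 N at the handle, and 0.0015 (about 19 to 25 N) counts as forced.
- till_floor (a point): Middle of the floor of the till, an open shallow steel tray fixed inside the chest over its right-hand part: inside 158 mm (x) by 210 mm (y), floor 34 mm below the rim, walls 29 mm high. Axes as the chest.
- tweezers: Stainless tweezers, rigid, 126 mm long, lying on edge, 9 mm high, 13 mm wide at the middle and narrower to both ends, 22 g. Origin: middle of the underside; x along them to the points, z up. They lie about lengthwise on the tray. Grip them at the middle across their width.
- tray: Green plastic tray, loose, 200 x 110 mm (x, y), 14 mm high, floor and walls 3 mm thick. Origin: centre of its underside.
- phone_housing: Grey phone housing, 72 x 148 x 8 mm, lying to the left of the chest. Bystander. Origin: centre of its underside.
- magnifier: Glass magnifier, 72 mm across, on an aluminium stand 175 mm high with a base 96 mm across, behind the tray. Bystander. Origin: centre of its underside.

How it is judged:
By the outcome, as a careful person would: the job done as asked, in the order asked, and still so for the second after the job is handed in, with the robot touching nothing.
It also fails if it takes over 72 s, if anything falls off the work surface, if the arm or the gripper's body presses on something with over 40 N, if the wrist force passes 120 N, or if a joint passes its speed limit or range.

ROBOT

A 7-joint arm with a two-finger parallel gripper is mounted at the origin on the work surface. World frame = base frame: x ahead of the robot, y to its left, z up, the work surface at z = 0. Lengths are in m, angles in degrees, forces in N, time in s.
With the tool pointing down it reaches from about 0.425 to 0.95 m from the base axis. Payload 4.7 kg.
Tool frame: the origin (TCP) lies at the very end of the fingers, on their centre line; the grasp point (between the pads) lies env.hold_point_z behind it (env.hold_point_z is the distance from the TCP to the grasp point, in m); z points along the fingers, y is the line along which they close (so a half turn about z gives the same grasp; the last joint's range is limited). The gripper opens to 85 mm and grips with 20 to 120 N. Pads are 22 mm wide; open, the fingers measure 114 mm over their backs; the gripper's body (76 mm by 85 mm) begins 54 mm behind the grasp point. The pads swing forward as they close: fully open they stand 13 mm farther back than shut.
Start: joints at [63.088, 26.849, -2.785, 87.806, 1.381, 65.374, -4.715], TCP at [0.288, -0.61, 0.231] pointing down, gripper open.
Joint ranges: [-148.3, 148.3], [-19.14, 114.17], [-79.39, 73.82], [5.75, 140.21], [-59.74, 239.74], [12.07, 113.84], [-152.46, 152.46]. Speed limits (degrees/s): [147.25, 147.25, 180, 180, 180, 180, 180].

INTERFACE

Orientations are given as a 3x3 rotation matrix whose columns are the frame's x, y, z axes.
In Python, from station import env, optics gives the robot as it stands. The module is installed in compiled form; this text tells all that it offers. Calls block until the motion is done:
- env.reach(position, orientation): joint-space move of the TCP to a pose.
- env.line_to(position, vel=0.15, rotation=None, stop_force=None): straight line of the TCP; rotation=None keeps the orientation; vel is the mean speed in m/s. With stop_force (N) it stops when the force on the tool has changed by that much, and returns True; else False.
- env.set_joints(angles): joint-space move.
- env.grip(opening, squeeze=None): finger opening in m; squeeze is the grip in N (None keeps the last); returns when the fingers have stopped.
- env.hold(seconds).
- env.inverse_kinematics(position, orientation): joint angles nearest the present ones, or None.
- env.get_state(): the state.
- optics.capture(name): name is "scene" or "side" or "wrist"; returns a dict with "color" (420x560x3 uint8, blue, green, red), "K" (3x3 intrinsics, pixels), "rvec" (rotation vector, rad) and "tvec" (3), from world to camera coordinates, as OpenCV has them. Camera axes: x right, y down, z forward; pixel columns grow to the right and rows downward; lengths in m; the calibration is good to about 2 mm. A picture is of the moment at which its call begins. There is no depth.
A pose or a line that the arm cannot do raises env.Unreachable and nothing moves.
- env.job_done(): hands the job in; it is judged then, once.
The state is a dict: "clock": time; "qpos": joint angles; "qvel": joint speeds; "effort": joint torques, N m; "tcp_pos": TCP position; "orientation": TCP orientation; "contact_force": force on the tool from outside, world axes, zero at the start; "wrist_torque": the same for the moment, N m; "finger_gap": finger opening in m; "grip_force": force on a finger pad.
Only numpy, scipy, OpenCV 4.12 (cv2) and the standard library are available. Lean on these libraries where they do the work, as an engineer would, in place of code of your own. Each camera call takes 0.05 s, during which the arm holds its last target. There are 200 camera calls.

## Working session

There is one attempt and no reset: what is moved stays moved. The work goes in short steps, each a Python script; the robot and the scene stay as the last script left them, time stands still between calls to the robot, and variables do not carry over. Pictures are saved under pics/ and viewed, at most 13 in all, crops included, and the job is handed in when it is done.

```bash
ls; mkdir -p pics
cat > h.py <<'E'
from station import env, optics
import numpy as np, cv2
def snap(n):
    c=optics.capture(n); R,_=cv2.Rodrigues(np.array(c['rvec'],float)); t=np.array(c['tvec'],float).reshape(3)
    return c['color'],np.array(c['K'],float),R,t
def plane(cam,u,v,z):
    _,K,R,t=cam; o=-R.T@t; d=R.T@np.linalg.inv(K)@np.array([u,v,1.]); return o+d*(z-o[2])/d[2]
def proj(cam,P):
    _,K,R,t=cam; p=K@(R@np.array(P,float)+t); return p[:2]/p[2]
def tri(obs):
    A=np.zeros((3,3));b=np.zeros(3)
    for cam,u,v in obs:
        _,K,R,t=cam;o=-R.T@t;d=R.T@np.linalg.inv(K)@np.array([u,v,1.]);d/=np.linalg.norm(d)
        M=np.eye(3)-np.outer(d,d);A+=M;b+=M@o
    return np.linalg.solve(A,b)
def down(yaw,pitch=0):
    # tool z down; tool y (closing) at heading yaw(rad); 
    c,s=np.cos(yaw),np.sin(yaw); y=np.array([c,s,0]);z=np.array([0,0,-1.]);return np.column_stack([np.cross(y,z),y,z])
E
python3 - <<'E'
from h import *
a=snap('scene');b=snap('side')
for n,c in (('scene',a),('side',b)):
    print(n,c[1].tolist(),(-c[2].T@c[3]).round(3))
cv2.imwrite('pics/s1.png',cv2.resize(a[0],(800,600)));cv2.imwrite('pics/d1.png',cv2.resize(b[0],(800,600)))
s=env.get_state();print(env.hold_point_z,s['clock'],s['orientation'],s['contact_force'])
E
```

```text
pics
scene [[438.9099350191365, 0.0, 273.65501590644726], [0.0, 438.9099350191365, 213.56745678523228], [0.0, 0.0, 1.0]] [1.133 0.073 1.031]
side [[473.6595255769272, 0.0, 281.94214621071353], [0.0, 473.6595255769272, 208.69853443106348], [0.0, 0.0, 1.0]] [ 0.387 -0.624  0.867]
0.0187 0.1 [[ 9.04402802e-01  4.26678893e-01 -8.32985460e-04]
 [ 4.26679700e-01 -9.04401390e-01  1.59946551e-03]
 [-7.08950330e-05 -1.80197908e-03 -9.99998374e-01]] [-0.34517823  0.40329114  0.40225373]
```

View pics/s1.png

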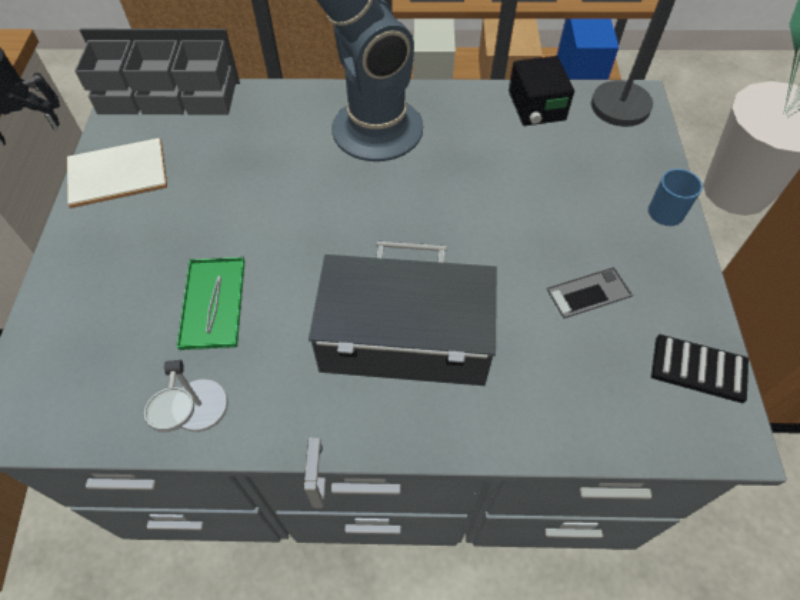

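View pics/d1.png

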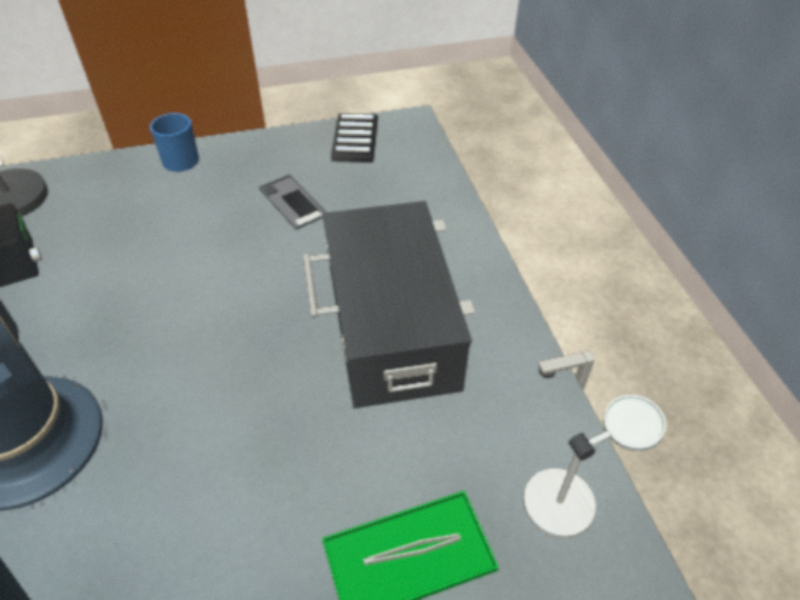

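The scene view shows the handle bar from (379,243) to (446,248), the tray around (212,303) with the tweezers at (213,305), and the lid corners at (322,257), (497,265), (494,355) and (318,343). In the side view the handle runs from (307,255) to (315,314), with the tweezers near (412,548).

Run:
```python
from h import *
a=snap('scene');b=snap('side')
k=.7
H=[tri([(a,446*k,247*k),(b,307*k,256*k)]),tri([(a,379*k,243*k),(b,315*k,313*k)])]
print('handle ends',np.round(H,4))
for p in [(322,257),(497,265),(494,355),(318,343)]: print('lid',plane(a,p[0]*k,p[1]*k,.132).round(4))
for p in [(325,211),(429,203),(469,342),(346,357)]: print('lid side',plane(b,p[0]*k,p[1]*k,.132).round(4))
for n,c in (('scene',a),('side',b)):
    im=c[0].astype(int); hsv=cv2.cvtColor(c[0],cv2.COLOR_BGR2HSV)
    g=cv2.inRange(hsv,(45,120,50),(75,255,255))
    cs,_=cv2.findContours(g,cv2.RETR_EXTERNAL,cv2.CHAIN_APPROX_NONE); C=max(cs,key=cv2.contourArea)
    hull=cv2.convexHull(C); m=np.zeros_like(g); cv2.fillConvexPoly(m,hull,255); m=cv2.erode(m,np.ones((9,9)))
    t=m&cv2.inRange(hsv,(0,0,60),(179,110,255))
    ys,xs=np.nonzero(t); P=np.array([plane(c,x,y,.010)[:2] for x,y in zip(xs,ys)])
    mid=P.mean(0);e=np.linalg.svd(P-mid)[2][0]; q=(P-mid)@e
    ce=mid+e*(q.max()+q.min())/2
    cr=(P-ce)@np.array([-e[1],e[0]])
    print(n,len(P),'tweez',ce.round(4),e.round(3),np.ptp(q),'mid offs',[cr[abs((P-ce)@e-x)<.012].mean().round(4) for x in (-.04,0,.04)])
    box=cv2.boxPoints(cv2.minAreaRect(np.array([plane(c,*p[0],.014)[:2] for p in hull],np.float32)));print('tray',box.round(3).tolist())
```

```text
handle ends [[0.4469 0.1437 0.1254]
 [0.4385 0.0232 0.1259]]
lid [ 0.4739 -0.0759  0.132 ]
lid [0.4878 0.2331 0.132 ]
lid [0.6653 0.2163 0.132 ]
lid [ 0.6474 -0.0686  0.132 ]
lid side [0.4947 0.2311 0.132 ]
lid side [0.6667 0.2073 0.132 ]
lid side [ 0.6351 -0.0901  0.132 ]
lid side [ 0.4655 -0.072   0.132 ]
scene 192 tweez [ 0.4977 -0.298 ] [1.    0.001] 0.13014535454105208 mid offs [np.float64(0.0), np.float64(-0.0002), np.float64(0.0002)]
tray [[0.3880000114440918, -0.2529999911785126], [0.3959999978542328, -0.36399999260902405], [0.6000000238418579, -0.3479999899864197], [0.5920000076293945, -0.23800000548362732]]
side 432 tweez [ 0.4964 -0.3008] [-1.     0.003] 0.12642093317020042 mid offs [np.float64(-0.0002), np.float64(0.0003), np.float64(-0.0)]
tray [[0.3869999945163727, -0.257999986410141], [0.39500001072883606, -0.3700000047683716], [0.593999981880188, -0.35600000619888306], [0.5860000252723694, -0.24400000274181366]]
```

```bash
cat >> h.py <<'E'
psi=-0.070; ux=np.array([np.cos(psi),np.sin(psi),0]); uy=np.array([-ux[1],ux[0],0]); uz=np.array([0,0,1.])
H0=np.array([.4427,.0835,.126]); hinge=H0+.208*ux; hinge[2]=.120
a0=.029
def hp(th): return hinge+.208*(-np.cos(th+a0)*ux+np.sin(th+a0)*uz)
def tg(th): return np.sin(th+a0)*ux+np.cos(th+a0)*uz
def F(): return np.array(env.get_state()['contact_force'])
def S():
    s=env.get_state(); return 't %.2f tcp %s F %s gap %.4f gf %.1f'%(s['clock'],np.round(s['tcp_pos'],4),np.round(s['contact_force'],1),s['finger_gap'],s['grip_force'])
E
python3 - <<'E'
from h import *
D=np.array([0,0,-.015])
for y in (psi,psi+np.pi):
    q=env.inverse_kinematics(H0+D+[0,0,.09],down(y)); print(y,q)
    for p in (hp(.6)+D,hp(1.3)+D,hinge-.115*ux-.05*uy-[0,0,.02]): print(env.inverse_kinematics(p,down(y)))
Y=psi
env.grip(.05,30); print(S())
env.reach(H0+D+[0,0,.08],down(Y)); print(S())
c=snap('wrist'); cv2.imwrite('pics/w1.png',c[0]); print(proj(c,H0),proj(c,H0+.055*uy),proj(c,H0-.055*uy))
E
```

```text
-0.07 [ 26.68116754  12.90738753 -48.23041427 116.97921018  11.74734142
  54.91372173 -31.64684748]
[ 24.36100342  14.61897895 -45.25863797 110.78379139  12.02469006
  59.37260632 -30.1589378 ]
[ 19.44607704  21.96969742 -41.04276132  90.42336707  14.86860678
  73.20126873 -27.86894591]
[ 18.84696625  26.58129171 -33.47755568 113.00441775  20.02262406
  46.1282723  -29.93880256]
3.0715926535897933 [ 40.45253468  18.84130483 -66.57161889 116.47895328  20.56348333
  57.52626497 139.65476114]
[ 39.64560534  21.77053848 -66.7401338  110.18311287  22.53737221
  62.74927838 139.71331213]
[ 34.27004047  31.22495271 -67.25381364  89.67430433  29.17613174
  78.72170064 140.14529546]
[ 40.75083196  41.05922957 -67.52838108 111.94240678  45.06475681
  59.02687567 128.20295274]
t 0.64 tcp [ 0.288  -0.6104  0.2313] F [-0.6 -0.   0.4] gap 0.0497 gf 0.0
t 3.17 tcp [0.4432 0.0826 0.1909] F [0.8 0.2 0.2] gap 0.0501 gf 0.0
[284.13191605 219.12192633] [283.81270573 136.96860295] [284.40566171 289.57427216]
```

View pics/w1.png

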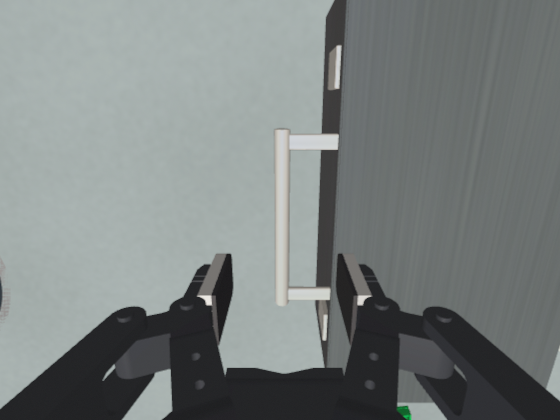

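The bar runs vertically at u≈282 from v=129 to v=306, midway between the fingers and about 3 mm in −y of my estimate. I'll apply that correction and grip it.

```bash
sed -i 's/H0=np.array(\[.4427,.0835,.126\])/H0=np.array([.4417,.0805,.126])/' h.py
python3 - <<'E'
from h import *
D=np.array([0,0,-.015])
env.line_to(H0+D,.15,rotation=down(psi),stop_force=10); f0=F(); print(S())
env.grip(.0,35); print(S())
th=0
for th in np.arange(.14,1.121,.14):
    env.line_to(hp(th)+D,.16,stop_force=25); f=F()-f0
    print('%.2f pull %.1f'%(th,-f@tg(th)),S())
E
```

```text
t 3.71 tcp [0.4421 0.0809 0.1203] F [-8.5 -3.3 25.4] gap 0.0500 gf 12.1
t 4.15 tcp [0.4414 0.0803 0.1188] F [ 1.6 -0.9  4.2] gap 0.0079 gf 34.2
0.14 pull 26.2 t 4.43 tcp [0.4428 0.0801 0.1389] F [-3.   0.4 -2.1] gap 0.0085 gf 34.5
0.28 pull 24.5 t 4.77 tcp [0.4482 0.0797 0.167 ] F [-7.2  1.1 -0.6] gap 0.0082 gf 34.5
0.42 pull 22.5 t 5.10 tcp [0.4569 0.079  0.1935] F [-13.3   0.4   2.9] gap 0.0080 gf 34.8
0.56 pull 18.3 t 5.43 tcp [0.469  0.0782 0.2187] F [-17.5   0.3   9.5] gap 0.0084 gf 35.2
0.70 pull 16.5 t 5.77 tcp [0.4846 0.0773 0.2423] F [-27.2  -2.3  20. ] gap 0.0080 gf 36.0
0.84 pull 16.2 t 6.10 tcp [0.5044 0.0762 0.2648] F [-36.3  -4.4  33.1] gap 0.0082 gf 37.1
0.98 pull 9.9 t 6.43 tcp [0.5309 0.0747 0.2861] F [-34.1  -6.2  47.1] gap 0.0079 gf 38.6
1.12 pull 3.3 t 6.77 tcp [0.5633 0.0727 0.303 ] F [-20.9  -6.4  44.4] gap 0.0082 gf 39.5
```

Run:
```python
from h import *
th=1.12; r=-np.cos(th+a0)*ux+np.sin(th+a0)*uz
for i in range(8):
    f=F()
    print('rad %.1f tan %.1f'%(f@r,f@tg(th)),S())
    if f@r<6: break
    env.line_to(np.array(env.get_state()['tcp_pos'])+.0015*r,.05)
s=snap('side'); cv2.imwrite('pics/d2.png',s[0][100:310,180:400])
b=snap('scene'); print(proj(b,hp(1.1)),proj(s,hp(1.1))); cv2.imwrite('pics/s2.png',np.hstack([cv2.resize(s[0][60:310,180:380],(400,500)),cv2.resize(b[0][100:300,180:380],(400,500))]))
```

```text
rad 48.9 tan -0.5 t 6.77 tcp [0.5633 0.0727 0.303 ] F [-20.9  -6.4  44.4] gap 0.0082 gf 39.5
rad 0.5 tan 2.1 t 7.11 tcp [0.5633 0.072  0.304 ] F [ 1.5 -1.7  1.3] gap 0.0087 gf 36.1
[283.8196628 163.9491314] [270.62098636 124.21060252]
```

View pics/s2.png

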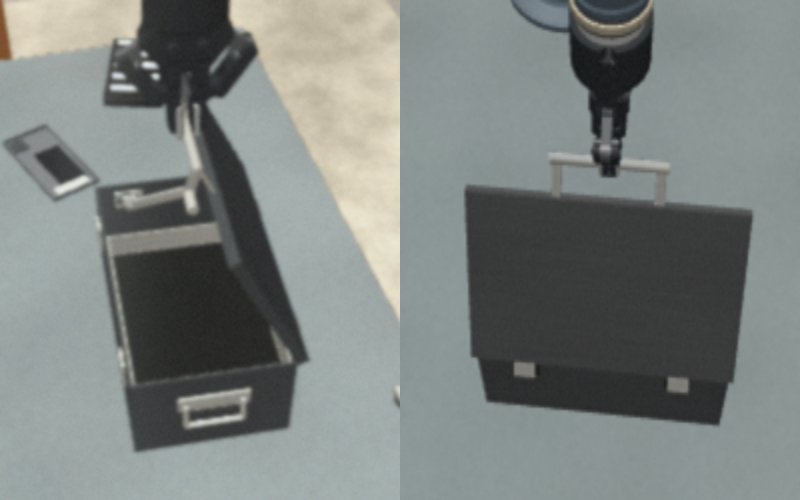

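The lid is about 1.1 rad open with the bar in the fingertips, and the till and stay are visible. Next I'll pull on in small steps.

Run:
```python
from h import *
D=np.array(env.get_state()['tcp_pos'])-hp(1.117); D-=uy*(D@uy); print(D)
f0=np.zeros(3); th=1.117; last=None
while th<1.55:
    f=F(); p=-f@tg(th)
    if p>=13.7: break
    th+=.03 if p<3 else (.02 if p<10 else .008)
    env.line_to(hp(th)+D,.06 if p<10 else .03,stop_force=max(15-p,1.2) if p>8 else 7)
    f=F(); r=-np.cos(th+a0)*ux+np.sin(th+a0)*uz
    print('%.3f pull %.1f rad %.1f'%(th,-f@tg(th),f@r),S())
    if -f@tg(th)>13.7:break
```

```text
[-5.25135975e-04  3.68196767e-05 -5.56248430e-03]
1.147 pull 1.3 rad 3.6 t 7.47 tcp [0.5688 0.0716 0.3064] F [-2.7 -1.6  2.8] gap 0.0079 gf 36.2
1.177 pull 4.0 rad 3.3 t 7.72 tcp [0.5736 0.0713 0.3083] F [-5.  -1.4  1.6] gap 0.0079 gf 36.2
1.197 pull 6.2 rad 5.1 t 7.97 tcp [0.5764 0.071  0.3094] F [-7.7 -1.8  2.7] gap 0.0084 gf 36.2
1.217 pull 6.8 rad 5.8 t 8.22 tcp [0.58   0.0708 0.3107] F [-8.5 -1.6  3.3] gap 0.0085 gf 36.3
1.237 pull 6.1 rad 6.1 t 8.47 tcp [0.584  0.0705 0.3122] F [-7.8 -2.6  4. ] gap 0.0082 gf 36.2
1.257 pull 7.2 rad 5.7 t 8.72 tcp [0.5877 0.0702 0.3134] F [-8.7 -2.9  3.4] gap 0.0081 gf 36.3
1.277 pull 7.2 rad 6.5 t 8.97 tcp [0.5918 0.0699 0.3148] F [-8.9 -3.1  4.3] gap 0.0082 gf 36.2
1.297 pull 8.2 rad 8.0 t 9.22 tcp [0.5955 0.0696 0.3159] F [-10.1  -2.4   5.8] gap 0.0082 gf 36.3
1.317 pull 8.0 rad 7.6 t 9.47 tcp [0.5996 0.0694 0.3171] F [-9.7 -2.5  5.6] gap 0.0079 gf 36.2
1.337 pull 8.7 rad 8.3 t 9.72 tcp [0.6035 0.0691 0.318 ] F [-10.5  -3.7   6.3] gap 0.0083 gf 36.2
1.357 pull 8.7 rad 9.2 t 9.97 tcp [0.6076 0.0688 0.319 ] F [-10.5  -3.1   7.4] gap 0.0086 gf 3
[... 208 characters left out ...]
393 pull 10.4 rad 9.6 t 10.72 tcp [0.6148 0.0682 0.3205] F [-12.   -3.1   8. ] gap 0.0079 gf 36.1
1.401 pull 9.8 rad 10.7 t 10.97 tcp [0.6164 0.0681 0.3208] F [-11.4  -3.1   9.2] gap 0.0082 gf 36.1
1.421 pull 9.9 rad 10.7 t 11.22 tcp [0.6205 0.0678 0.3214] F [-11.4  -3.9   9.5] gap 0.0084 gf 36.2
1.441 pull 11.1 rad 9.2 t 11.47 tcp [0.6249 0.0675 0.3221] F [-12.3  -4.4   8.1] gap 0.0081 gf 36.1
1.449 pull 10.4 rad 10.6 t 11.72 tcp [0.6264 0.0673 0.3223] F [-11.5  -3.1   9.6] gap 0.0080 gf 36.1
1.457 pull 13.2 rad 11.5 t 11.97 tcp [0.6271 0.0676 0.3223] F [-14.4  -4.1  10.3] gap 0.0083 gf 36.2
1.465 pull 15.9 rad 12.6 t 12.22 tcp [0.628  0.0677 0.3224] F [-17.   -2.8  11.3] gap 0.0080 gf 36.3
```

Run:
```python
from h import *
env.grip(.045); print(S())
p=np.array(env.get_state()['tcp_pos'])
env.line_to(p+[0,0,.06],.2); print(S())
env.line_to(p+[-.12,-.1,.07],.3)
s=snap('side');b=snap('scene');print(S())
for th in (1.1,1.3,1.4,1.46): print(th,proj(b,hp(th)).round(1),proj(s,hp(th)).round(1))
cv2.imwrite('pics/s3.png',np.hstack([cv2.resize(s[0][60:310,180:380],(400,500)),cv2.resize(b[0][100:300,180:380],(400,500))]))
```

```text
t 12.66 tcp [0.6334 0.0676 0.3219] F [ 0.4  0.  -0.1] gap 0.0447 gf 0.0
t 13.11 tcp [0.6337 0.068  0.3826] F [-0.2 -0.5 -0.7] gap 0.0448 gf 0.0
t 13.88 tcp [ 0.5138 -0.0313  0.3914] F [-0.6  0.5  1. ] gap 0.0453 gf 0.0
1.1 [283.8 163.9] [270.6 124.2]
1.3 [282.3 174.9] [291.  115.9]
1.4 [281.5 181.9] [301.7 113. ]
1.46 [281.  186.6] [308.2 111.6]
```

View pics/s3.png

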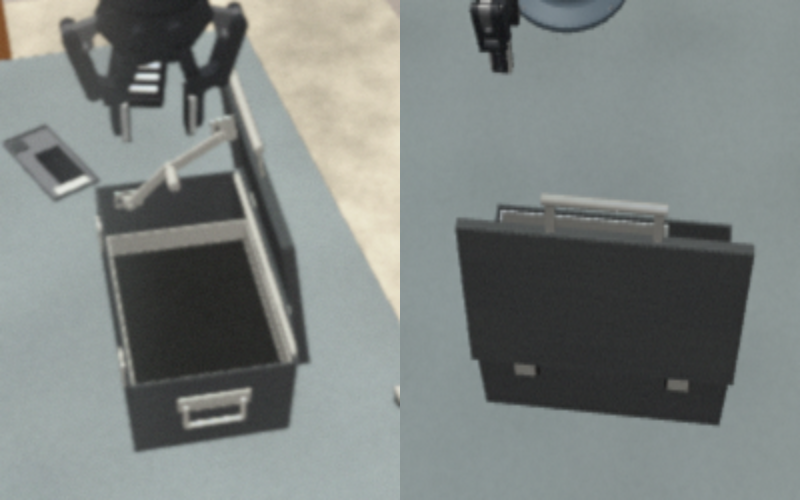

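Locked: the links are nearly in line, the handle is at scene (282,181), which is about 1.4 rad, and the knuckle pin is at side pixel (267,149). Next I'll pick up the tweezers.

Run:
```python
from h import *
s=snap('side'); print('knuckle',plane(s,267,149,.150), 'chest xy',[(plane(s,267,149,.150)-hinge)@e for e in (ux,uy)])
T=np.array([.497,-.2995,0]); R=down(-np.pi/2)
env.grip(.035,25)
env.reach(T+[0,0,.11],R); print(S())
c=snap('wrist'); print('pred',proj(c,T+[0,0,.012]),proj(c,T+[.05,0,.012]))
hsv=cv2.cvtColor(c[0],cv2.COLOR_BGR2HSV); g=cv2.inRange(hsv,(45,120,40),(80,255,255))
cs,_=cv2.findContours(g,cv2.RETR_EXTERNAL,cv2.CHAIN_APPROX_NONE);print(len(cs),max(map(cv2.contourArea,cs)))
cv2.imwrite('pics/w2.png',c[0])
```

```text
knuckle [0.57883178 0.18285517 0.15      ] chest xy [np.float64(-0.07836306795344558), np.float64(0.11169589407458931)]
t 15.63 tcp [ 0.4982 -0.2989  0.1109] F [ 0.3 -0.3  0.1] gap 0.0349 gf 0.0
pred [285.66275981 205.33372651] [285.77545654 140.4170096 ]
1 30789.5
```

View pics/w2.png

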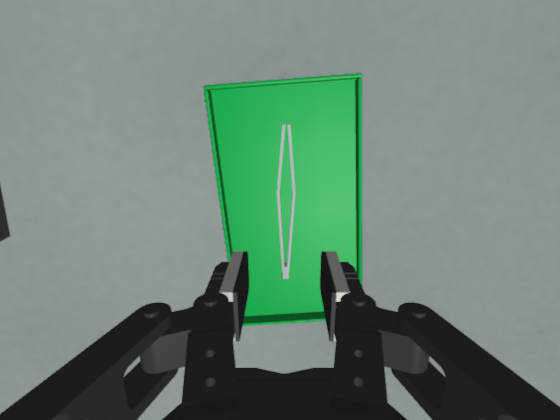

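The tweezers lie straight at u≈286, v=124 to 278, with the middle around v≈198. They are centred between the fingers, so I'll grip about 4 mm further forward.

Run:
```python
from h import *
T=np.array([.5015,-.2997,0]); R=down(-np.pi/2)
env.line_to(T+[0,0,.03],.25); 
print(env.line_to(T+[0,0,.0065],.06,stop_force=6),S())
env.grip(0,25); print(S())
env.line_to(T+[0,0,.03],.1); print(S())
env.line_to(T+[0,0,.2],.3)
for y in (psi-np.pi,psi):
    for Q in (hinge-.112*ux-.045*uy+[0,0,.1],hinge-.112*ux-.045*uy-[0,0,.03]): print(env.inverse_kinematics(Q,down(y)))
c=snap('side'); cv2.imwrite('pics/t1.png',c[0][150:420,150:400]); print(S())
```

```text
False t 16.69 tcp [ 0.5014 -0.2997  0.0063] F [ 0.4 -0.3  0.2] gap 0.0349 gf 0.0
t 17.01 tcp [ 0.5018 -0.2998  0.0069] F [-0.8  0.4  0.8] gap 0.0127 gf 24.7
t 17.39 tcp [ 0.5018 -0.2999  0.0305] F [-0.3  0.3 -0.8] gap 0.0123 gf 24.5
[ 42.50633775  28.63550524 -67.01529008 105.13715822  28.92566096
  65.80569181 141.52771935]
[ -52.48201787   39.09316663   63.66659434  116.93591894  -44.99675251
   53.06167989 -148.01852086]
[ 32.2009693   21.62680473 -50.23304388 105.57379641  18.79984137
  61.53127448 -29.19170734]
[ 25.72745041  30.4669914  -43.37850394 112.70658918  28.07609536
  47.72553203 -37.18383771]
t 18.16 tcp [ 0.5002 -0.2993  0.1981] F [ 0.1  0.1 -1.3] gap 0.0128 gf 24.5
```

Run:
```python
from h import *
Q=hinge-.115*ux-.042*uy; Q[2]=0
env.reach(Q+[0,0,.21],down(psi)); print(S())
env.line_to(Q+[0,0,.105],.15); f0=F(); print(S())
print(env.line_to(Q+[0,0,.0885],.05,stop_force=2.5),S())
env.grip(.03); print(S())
env.line_to(Q+[0,0,.21],.2)
c=snap('side');print(S(),proj(c,Q+[0,0,.09]),proj(c,hp(1.4)))
w=snap('wrist')
cv2.imwrite('pics/t2.png',np.hstack([cv2.resize(c[0][60:310,180:380],(400,500)),cv2.resize(w[0],(400,500))]))
```

```text
t 19.42 tcp [0.5317 0.0304 0.2094] F [ 0.5 -0.6 -0.6] gap 0.0129 gf 24.5
t 20.27 tcp [0.5323 0.0322 0.1057] F [-0.6 -0.2 -1.1] gap 0.0125 gf 24.5
True t 20.62 tcp [0.5319 0.0319 0.0893] F [-0.2 -0.2  0.3] gap 0.0130 gf 25.8
t 20.93 tcp [0.5313 0.0318 0.0892] F [ 1.2 -0.7 -0.1] gap 0.0304 gf 0.0
t 21.73 tcp [0.5305 0.0316 0.2085] F [0.4 0.7 0.1] gap 0.0299 gf 0.0 [263.0718506  218.12981862] [301.7237628  112.97273437]
```

View pics/t2.png

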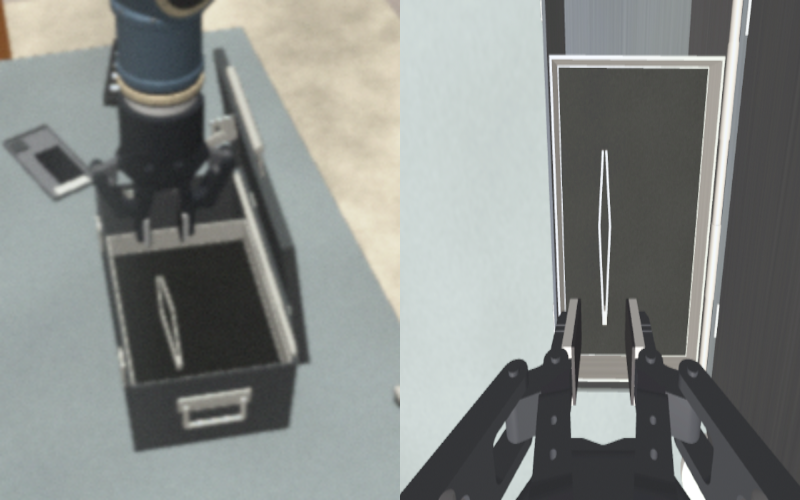

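The tweezers lie flat in the till: side crop (168,325), wrist crop (604,235). Now I'll look at the knuckle from a tilted pre-press pose.

```bash
cat >> h.py <<'E'
pz=.656*ux-.755*uz; PR=np.column_stack([uy,np.cross(pz,uy),pz])
E
python3 - <<'E'
from h import *
c=snap('side')
K=hinge-.080*ux+.113*uy; K[2]=.15
print(env.inverse_kinematics(K-.07*pz,PR),env.inverse_kinematics(K+.03*pz,PR))
env.grip(0.0)
p=np.array(env.get_state()['tcp_pos']); 
env.reach(K-.07*pz,PR); print(S())
w=snap('wrist'); print(proj(w,K),proj(w,K+.015*uy),proj(w,K-.015*uy)); cv2.imwrite('pics/k1.png',w[0])
E
```

```text
[   1.49848444   12.34751347  -42.98807752  128.90479378   79.13850717
   35.30242163 -108.32575944] [ -43.13636104   21.05502004   13.6139592   128.32802906  100.68658632
   18.11285098 -131.53862923]
t 23.47 tcp [0.5321 0.187  0.2032] F [-0.4  1.1 -0. ] gap -0.0003 gf 0.0
[283.75241616 216.72987578] [283.70678699 196.04715849] [283.79620762 236.57959481]
```

View pics/k1.png

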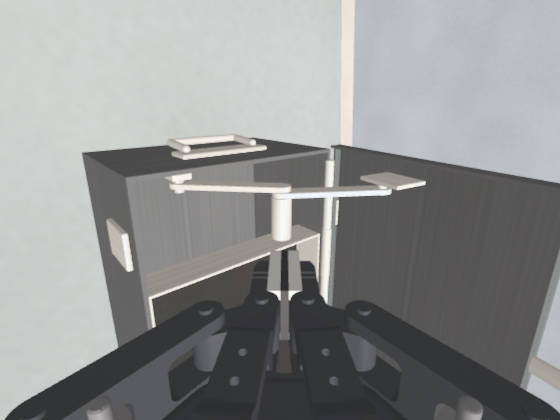

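The pin sits at u≈283, v=193 to 239, within 3 px of the prediction. I'll press along the tool axis.

Run:
```python
from h import *
K=hinge-.080*ux+.113*uy; K[2]=.15
P=np.array(env.get_state()['tcp_pos']); P=P+((K-.07*pz-P)-pz*((K-.07*pz-P)@pz))
env.line_to(K-.02*pz,.15); f0=F(); print(S())
hit=env.line_to(K+.004*pz,.03,stop_force=2.0); 
s=np.array(env.get_state()['tcp_pos']); d0=(s-K)@pz; print('hit',hit,d0,S())
pk=0
if hit:
  for i in range(1,18):
    env.line_to(K+(d0+i*.001)*pz,.01 if i<3 else .02)
    f=-(F()-f0)@pz; d=(np.array(env.get_state()['tcp_pos'])-K)@pz-d0; pk=max(pk,f)
    print(i,'%.1f mm F %.1f'%(d*1e3,f))
    if pk>2.5 and f<.35*pk and i>=4: break
    if f>16: print('too hard');break
print(S())
```

```text
t 24.00 tcp [0.5642 0.1849 0.1648] F [-0.9 -0.3 -0.5] gap -0.0001 gf 0.0
hit True -0.007587270498268326 t 24.51 tcp [0.5727 0.1848 0.1561] F [-4.  -0.2  5.8] gap 0.0002 gf 3.9
1 0.6 mm F 7.2
2 1.6 mm F 6.0
3 2.6 mm F 5.8
4 3.7 mm F 5.4
5 4.7 mm F 5.5
6 5.8 mm F 4.4
7 6.9 mm F 2.2
t 26.28 tcp [0.5773 0.1845 0.1509] F [0.5 0.5 3.5] gap 0.0003 gf 1.4
```

Run:
```python
from h import *
p=np.array(env.get_state()['tcp_pos'])
env.hold(.15); print('F %.1f'%(-F()@pz),S())
for i in range(1,7):
    if abs(F()@pz)<.8 and i>1: break
    env.line_to(p+.001*i*pz,.02); print(i,'F %.1f'%(-F()@pz),S())
s=snap('side');b=snap('scene')
cv2.imwrite('pics/b1.png',np.hstack([cv2.resize(s[0][60:310,180:380],(400,500)),cv2.resize(b[0][100:300,180:380],(400,500))]))
```

```text
F 2.8 t 26.43 tcp [0.577  0.1845 0.1505] F [-0.1  0.1  3.6] gap 0.0001 gf 1.4
1 F 1.4 t 26.68 tcp [0.5778 0.1844 0.1498] F [-0.2 -0.1  1.7] gap -0.0002 gf 0.9
2 F -0.5 t 26.93 tcp [0.5783 0.1843 0.1488] F [ 0.1 -0.  -0.6] gap 0.0002 gf 0.2
```

View pics/b1.png

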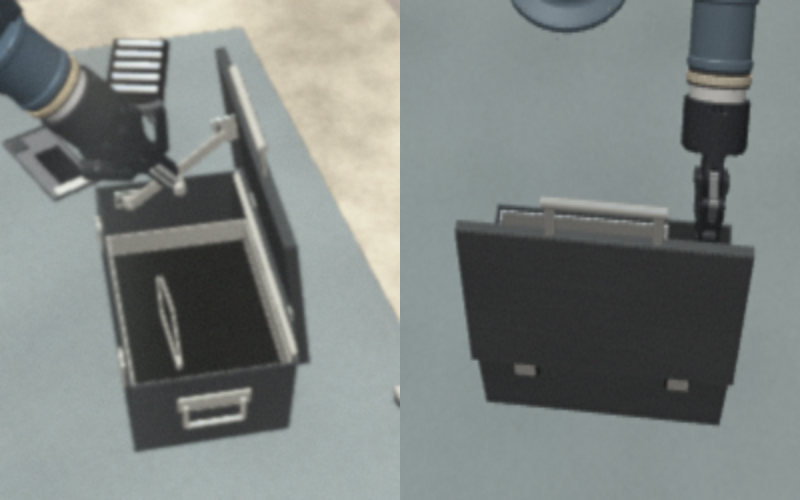

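The links are near straight, the pin is at side crop (180,185), and the lid has not swung back yet. I'll watch whether it folds on by itself.

```bash
cat >> h.py <<'E'
def hrow(b):
    # handle top bright-bar row (scene px) near its column, left half clear of arm
    g=b[0][140:205,262:280].min(2).mean(1); return 140+int(np.argmax(g)), g.max().round(0)
E
python3 - <<'E'
from h import *
for th in (1.17,1.3,1.4): print(th,proj(snap('scene'),hp(th)))
for i in range(3):
    print(hrow(snap('scene')),S(),'F %.2f'%(-F()@pz)); env.hold(.25)
E
```

```text
1.17 [283.32271874 167.30456217]
1.3 [282.32297451 174.9094118 ]
1.4 [281.4955998  181.93759543]
(181, np.float64(171.0)) t 27.23 tcp [0.5784 0.1843 0.1491] F [-0.1  0.5  0.2] gap 0.0002 gf 0.0 F 0.26
(181, np.float64(171.0)) t 27.53 tcp [0.5786 0.1844 0.1494] F [ 0.3  0.6 -0.4] gap -0.0002 gf 0.0 F -0.47
(181, np.float64(171.0)) t 27.83 tcp [0.5787 0.1844 0.1494] F [-0.4 -0.2  0. ] gap -0.0001 gf 0.0 F 0.24
```

Run:
```python
from h import *
p=np.array(env.get_state()['tcp_pos']); r0=181
for i in range(1,9):
    env.line_to(p+.001*i*pz,.02); f=-F()@pz; env.hold(.1); r=hrow(snap('scene'))[0]
    print(i,'F %.1f'%f,r,S())
    if r<=r0-3: break
    if f>14: break
env.hold(.4); print(hrow(snap('scene')))
```

```text
1 F 0.1 181 t 28.48 tcp [0.5793 0.1843 0.1486] F [ 0.   0.3 -0.1] gap 0.0000 gf 0.0
2 F -0.6 164 t 28.88 tcp [0.5799 0.1843 0.1478] F [0.6 0.4 0.5] gap -0.0005 gf 0.0
(164, np.float64(172.0))
```

The stay broke and the lid is back at its stop (row 164, steady). Next I'll back off, regrip the handle and lower it.

Run:
```python
from h import *
from scipy.optimize import brentq
b=snap('scene'); th=brentq(lambda t: proj(b,hp(t)-.03*uy)[1]-164.5,.9,1.4); print('th',th)
p=np.array(env.get_state()['tcp_pos'])
env.line_to(p-.09*pz,.3)
env.grip(.04,30)
env.reach(hp(1.17)-.10*ux+[0,0,.06],down(psi)); print(S())
th=1.155
env.line_to(hp(th)+[0,0,.06],.25)
w=snap('wrist'); print(proj(w,hp(th)),proj(w,hp(th)+.05*uy),hrow(snap('scene'))); cv2.imwrite('pics/w3.png',w[0]); print(S())
```

```text
th 1.131994179765483
t 31.61 tcp [0.4735 0.0783 0.373 ] F [ 0.5  0.  -0.8] gap 0.0398 gf 0.0
[285.69798282 224.66734989] [285.79152261 148.94534321] (164, np.float64(172.0))
t 32.25 tcp [0.5699 0.0723 0.3724] F [-0.1 -0.3  0.1] gap 0.0397 gf 0.0
```

View pics/w3.png

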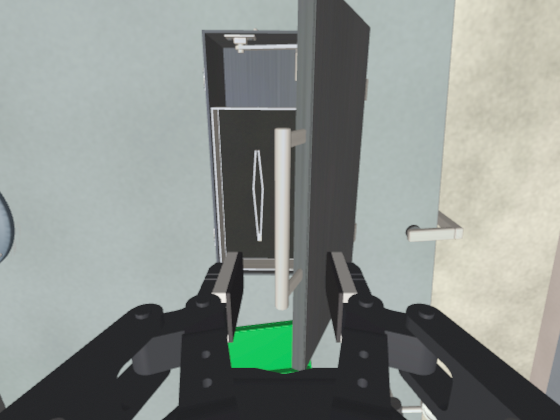

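The bar is at u≈282 between the pads, about 2 mm nearer than predicted. I'll descend, grip and lower it.

Run:
```python
from h import *
th0=1.145; D=np.array([0,0,-.014])
print(env.line_to(hp(th0)+D,.1,stop_force=6)); print(S())
env.grip(0,30); print(S())
s=env.get_state()
if .006<s['finger_gap']<.014:
    for th in np.append(np.arange(th0-.1,.1,-.1),[.05]):
        env.line_to(hp(th)+D,.12,stop_force=30); f=F(); r=-np.cos(th+a0)*ux+np.sin(th+a0)*uz
        print('%.2f tan %.1f rad %.1f'%(th,f@tg(th),f@r),S())
        if abs(f@r)>20: D=D+ r*(.002*np.sign(f@r)); print('adj')
```

```text
False
t 33.15 tcp [0.5694 0.0717 0.2985] F [-0.  -0.9 -0. ] gap 0.0401 gf 0.0
t 33.52 tcp [0.5692 0.0717 0.2986] F [-1.6 -0.3  2.8] gap 0.0091 gf 29.3
1.04 tan -1.1 rad 6.4 t 33.85 tcp [0.5494 0.0732 0.2891] F [-4.   0.1  5.1] gap 0.0086 gf 29.6
0.94 tan -2.3 rad 6.2 t 34.17 tcp [0.532  0.0745 0.2779] F [-5.4  0.5  3.9] gap 0.0086 gf 30.0
0.84 tan -2.9 rad 5.6 t 34.50 tcp [0.5156 0.0756 0.2653] F [-5.8  1.3  2.4] gap 0.0085 gf 30.1
0.74 tan -3.5 rad 5.2 t 34.83 tcp [0.5005 0.0767 0.2511] F [-6.   2.   1.1] gap 0.0087 gf 30.0
0.65 tan -2.8 rad 5.1 t 35.15 tcp [0.4869 0.0777 0.2356] F [-5.5  3.   1. ] gap 0.0088 gf 30.1
0.55 tan -3.7 rad 4.5 t 35.48 tcp [0.4749 0.0786 0.2189] F [-5.6  3.5 -0.7] gap 0.0084 gf 30.1
0.45 tan -3.0 rad 3.9 t 35.80 tcp [0.4645 0.0793 0.201 ] F [-4.6  3.  -0.9] gap 0.0086 gf 30.2
0.35 tan -2.8 rad 5.2 t 36.12 tcp [0.456  0.0799 0.182 ] F [-5.6  4.3 -0.7] gap 0.0085 gf 30.3
0.25 tan -3.7 rad 4.5 t 36.45 tcp [0.4495 0.0803 0.1624] F [-5.1  3.2 -2.3] gap 0.0087 gf 30.6
0.15 tan -4.2 rad 5.4 t 36.77 tcp [0.4449 0.0807 0.1421] F [-5.8  3.8 -3.2] gap 0.0088 gf 30.9
0.05 tan -4.2 rad 5.2 t 37.09 tcp [0.4422 0.0808 0.1223] F [-5.2  3.6 -3.8] gap 0.0085 gf 30.8
```

Run:
```python
from h import *
D=np.array([0,0,-.014])
print(env.line_to(hp(.01)+D,.04,stop_force=8),S())
print(env.line_to(hp(-.025)+D,.02,stop_force=9),S())
env.hold(.2);print(S())
z=env.get_state()['tcp_pos']
env.grip(.028); print(S())
env.line_to(np.array(z)+[0,0,.12],.15); print(S())
env.line_to(np.array(z)+[-.0,-.25,.25],.3)
a=snap('scene');b=snap('side');print(proj(b,H0),proj(a,H0),S())
cv2.imwrite('pics/f.png',np.hstack([cv2.resize(b[0][60:420,180:400],(400,600)),cv2.resize(a[0][100:320,100:380],(400,600))]))
```

```text
False t 37.45 tcp [0.4417 0.0808 0.1142] F [-6.2  4.2 -3.5] gap 0.0086 gf 30.9
True t 37.78 tcp [0.4415 0.0812 0.1095] F [-2.4  0.5  6.2] gap 0.0084 gf 32.0
t 37.98 tcp [0.4415 0.0812 0.1095] F [-0.7  0.4  5.7] gap 0.0090 gf 31.9
t 38.31 tcp [0.4383 0.081  0.1075] F [ 0.7  0.8 -0.2] gap 0.0284 gf 0.0
t 39.27 tcp [0.4408 0.0809 0.2287] F [ 0.6 -0.6 -0.8] gap 0.0283 gf 0.0
[216.58805981 198.68170843] [287.05451528 171.76283574] t 40.47 tcp [ 0.4413 -0.1669  0.3586] F [-0.7  0.9 -1.1] gap 0.0281 gf 0.0
```

View pics/f.png

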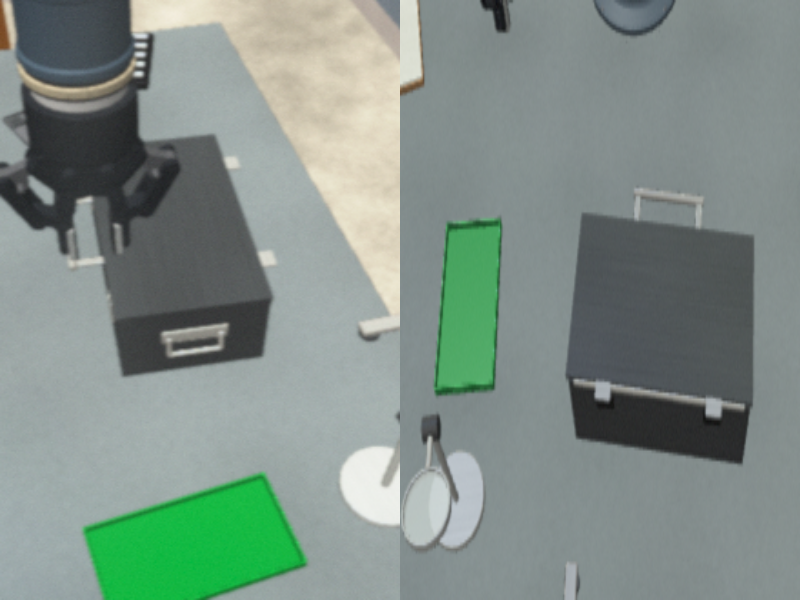

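The lid is shut: the handle is at scene v≈171.5 against 171.8 predicted. The tray is empty and in its place.

```bash
python3 -c "
from h import *
print(env.job_done())"
```

```text
the job is handed in; nothing more can be done
None
```

The job is handed in with no verdict returned: the tweezers are in the till and the lid is fully shut, at about 40 of 72 s, but early on I pressed the lid edge with a finger (about 25 N) and, while raising it, loaded the handle to about 49 N along the lid.

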